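# Zero the photometer and hold the cuvette in its light path

### The job

Zero the photometer while its light path is still empty: press the plunger on top of its lamp housing down to its stop, keep it there for a moment and let it come back up. Then take the long cuvette (not the square ones, which stay as they stand) out of the rack, gripping it only by its two broad frosted faces and never touching the two narrow clear windows with the fingers, and hold it upright in the middle of the light path between lamp and detector, its clear windows facing the two tubes, without knocking it against the instrument. Finish while holding it there, still: the cuvette stays in the gripper, in mid-air.

Things in the scene. Friction and masses are not known exactly. Their poses are not given: they have to be found in the camera images.
- light_path (a point): Centre of the photometer's light path: the middle of the open gap between its two tubes, 70 mm above the bench. Light runs along this point's y axis; z is up. Each tube (26 mm diameter) ends 41 mm from this point, so the gap is 82 mm long; it is open above and to both sides (+x, -x).
- plunger_top (a point): Centre of the top of the plunger's round black head (diameter 26 mm), on top of the lamp housing, 130 mm above the bench when up; it moves with the plunger, straight down.
- plunger (a joint): Plunger travel in m: 0 = up, 0.008 = down on its stop. A spring brings it back; it needs about 1.5 N to start and 4.2 N at the stop.
- long_cell_mid (a point): Centre (half-way up) of the long cuvette, the one to use: 16 (own x) x 26 (own y) x 50 mm, about 36 g, with a slightly smaller white cap 4 mm high on top. Broad faces at own +x, -x, 16 mm apart: whitish, frosted. Narrow faces at own +y, -y: clear windows. It stands upright in one of the rack's wells; the rack's top is 11 mm below this point, so its upper 36 mm are free.
- long_cell_frosted_a: Frosted broad face of the long cuvette at its own +x, 26 x 50 mm; the origin is the centre of the face.
- long_cell_frosted_b: Frosted broad face of the long cuvette at its own -x, 26 x 50 mm; the origin is the centre of the face.
- long_cell_clear_a: Clear window of the long cuvette at its own +y, 12 x 50 mm; the origin is the centre of the face.
- long_cell_clear_b: Clear window of the long cuvette at its own -y, 12 x 50 mm; the origin is the centre of the face.
- square_cell_1_mid (a point): Centre of a square cuvette, 16 x 16 x 50 mm with a white cap, standing in another well of the rack; to be left alone.
- square_cell_2_mid (a point): Centre of the second square cuvette, the same size, in the remaining well; to be left alone.
- rack: Black rack block fixed to the bench, 56 (x) x 150 (y) x 20 mm high; origin at the centre of its underside. Three wells 50 mm apart along its y axis, 14 mm deep, 18 (x) x 28 (y) mm wide; which cuvette stands in which varies, their axes lie along the rack's.
- photometer: Photometer, fixed to the bench; origin at the centre of its underside, axes as the light path's. A base plate 110 (x) x 280 (y) mm, its top 12 mm above the bench, carries two grey housings, each 90 (x) x 76 (y) mm, top 100 mm above the bench, centred 97 mm from the light path's centre: the lamp at +y (plunger on top, slots in front), the detector at -y.
Things that resemble listed ones, but are neither listed nor needed, are in the scene too. Leave any blue look-alike of the part that bears long_cell_mid alone.

How it is judged:
On the way, in this order (a step that is already met when the one before it is completed fails the run):
1. the plunger is pressed to its stop (past 7 mm of 8) while the light path is empty (value of joint plunger above 0.007 m and horizontal distance between long_cell_mid and light_path above 0.08 m), for 0.2 s.
2. the plunger is up again (less than 1.5 mm down), the path still empty (value of joint plunger below 0.0015 m and horizontal distance between long_cell_mid and light_path above 0.08 m), for 0.1 s.
3. the long cuvette is lifted out of the rack, held by both frosted faces (height (world z) of long_cell_mid above 0.05 m and contact force between the fingers and long_cell_frosted_a above 0.5 N and contact force between the fingers and long_cell_frosted_b above 0.5 N), for 0.2 s.
At the end, for the whole second after the job is handed in: Fingers press both frosted faces of the long cuvette, at rest, touching nothing of the photometer; its centre within 5 mm sideways, 12 mm in height, 20 mm along the light of the path's centre, tilt under 0.15 rad, windows within 0.17 rad; plunger up; square cuvettes within 15 mm (x of long_cell_mid in the frame of light_path between -0.005 and 0.005 m and y of long_cell_mid in the frame of light_path between -0.02 and 0.02 m and z of long_cell_mid in the frame of light_path between -0.012 and 0.012 m and angle between the y axis of long_cell_mid and the y axis of light_path, either way round below 0.17 rad and angle between long_cell_mid's own z axis and vertical below 0.15 rad and contact force between the fingers and long_cell_frosted_a above 0.5 N and contact force between the fingers and long_cell_frosted_b above 0.5 N and contact force between each of long_cell_frosted_a, long_cell_frosted_b, long_cell_clear_a, long_cell_clear_b and photometer below 0.05 N and linear speed of long_cell_frosted_a below 0.02 m/s and value of joint plunger below 0.0015 m and distance of each of square_cell_1_mid, square_cell_2_mid from where it was at the start of the episode below 0.015 m); the arm keeps its last pose, push and grip.
It fails at once if a finger touches a clear window of the long cuvette (contact force between the fingers and long_cell_clear_a above 0.3 N or contact force between the fingers and long_cell_clear_b above 0.3 N).
It fails at once if the long cuvette is knocked against the photometer (over 2 N) (contact force between any of long_cell_frosted_a, long_cell_frosted_b, long_cell_clear_a, long_cell_clear_b and photometer above 2 N).
It fails at once if a square cuvette is moved by 15 mm or tipped (distance of any of square_cell_1_mid, square_cell_2_mid from where it was at the start of the episode above 0.015 m or angle between any of square_cell_1_mid, square_cell_2_mid's own z axis and vertical above 0.3 rad).
It also fails if it takes over 51 s, if anything falls off the work surface, if the arm or the gripper's body presses on something with over 40 N, if the wrist force passes 120 N, or if a joint passes its speed limit or range.

### The arm

A 7-joint arm with a two-finger parallel gripper is mounted at the origin on a cart in front of the work surface, level with it; the furniture and walls round the work are solid. World frame = base frame: x ahead of the robot, y to its left, z up, the work surface at z = 0. Lengths are in m, angles in rad, forces in N, time in s.
With the tool pointing down it reaches from about 0.4 to 0.85 m from the base axis. Payload 4.5 kg.
Tool frame: the origin (TCP) lies midway between the tips of the shut fingers; the grasp point (between the pads) lies 19 mm behind it; z points along the fingers, y is the direction in which the jaws open and shut (so a half turn about z gives the same grasp; the last joint's range is limited). The gripper opens to 88 mm and grips with 3 to 60 N. Pads are 18 mm wide; open, the fingers measure 123 mm over their backs; the gripper's body (75 mm by 187 mm) begins 45 mm behind the grasp point.
Start: joints at [-1.185, 0.689, -0.195, 1.565, 0.157, 0.902, -0.215], TCP at [0.215, 0.587, 0.239] pointing down, gripper open.
Joint ranges: [-3.01, 3.01], [-0.46, 2.08], [-1.47, 1.51], [0.13, 2.56], [-1, 4.14], [0.04, 2.09], [-2.66, 2.66]. Speed limits (rad/s): [2.57, 2.57, 3.14, 3.14, 3.14, 3.14, 3.14].

### API

Orientations are given as a unit quaternion [x, y, z, w].
In Python, from plant import get_state, snapshot, finish_job, regions_of gives the robot as it stands.
- The arm moves only by the tool send_rows, never from a script. Its argument "series" is a list of rows, each an object of numbers: "grip": the opening, from 0 (shut) to 1 (fully open); "dx", "dy", "dz": the shift along the tool's x, y, z in mm; "turn": the turn about the tool's z in rad. A call has 1 to 20 rows; each row shifts and turns the commanded pose from where the row before left it, along the tool's axes as they then stand; what a row does not reach is not made up. A row lasts 1/10 s, in which the tool goes at most 50 mm and 8.59 degrees, less where a joint would pass 70% of its speed; a pose out of reach is approached as far as the arm can. A call is refused whole if a number of a shift passes 50 or a number of a turn 0.15, either way. A call with a gripper value outside its range is refused whole. The fingers move at their own pace and stop on an object; "force" is the grip in N (left out, the last holds). Time passes only in rows, so rows that do not move let the fingers close. It gives the time, the measured TCP pose, the force and the opening at its end, in the units of the state.
- get_state(): the state, without advancing time (a new reading comes with each control period).
- snapshot(name): name is "side" or "top"; returns a dict with "img" (400x640x3 uint8, red, green, blue), "depth" (400x640 float32, m along the optical axis (not along the pixel's ray), 0 where there is no reading), "fov_y" (degrees; the focal length in pixels is half the picture's height over the tangent of half this angle, whatever the lens; pixels are square), "cx", "cy" (the principal point, pixels), "R" (3x3) and "t" (3): a world point X has camera coordinates R X + t. Camera axes: x right, y down, z forward; pixel columns grow to the right and rows downward; lengths in m; the calibration is good to about 2 mm. A picture is of the moment at which its call begins.
- finish_job(): hands the job in, once; it reports no verdict.
Trained networks look in a picture, given as the dict that the camera call returned (one of the last four; its "shot" number tells which), for a name from the list of things; names that differ only in an ending like _2 or _b are one class to them, and where a whole thing is asked for, a point or a joint stands for the part that bears it (a point fixed in the world has none). Each returns a list of dicts, best first, with "score" (0 to 1); they miss things now and then, are a little off and sometimes report something else, mostly with a low value. They report only what shows in the picture. A call takes as long as a camera call. They do not tell look-alikes from the thing itself.
- regions_of(picture, target): "pixels" (400x640 bool, what is visible of it) and "extent" ([left, top, right, bottom] in pixels, round what is visible of it).
The state is a dict: "clock": time; "q": joint angles; "qd": joint speeds; "joint_torque": joint torques, N m; "tool_pos": TCP position; "eef_rot": TCP orientation; "contact_force": force on the tool from outside, world axes, zero at the start; "moment": the same for the moment, N m; "opening": opening from 0.0 (shut) to 1.0 (fully open).
Only numpy, scipy, OpenCV 4.12 (cv2) and the standard library are available. Lean on these libraries where they do the work, as an engineer would, in place of code of your own. Each camera call takes 0.05 s, during which the arm holds its last target.

## Working session

There is one attempt and no reset: what is moved stays moved. The work goes in short steps, Python scripts to look and compute and a tool call to move; the robot and the scene stay as the last step left them, time stands still between calls to the robot, and variables do not carry over. Pictures are saved under pics/ and viewed, and the job is handed in when it is done.

Besides the shell and the picture viewer there is one more tool, called after "Call:" as name(argument=value, ...) on one line, values as JSON. send_rows: Moves the arm, as the interface text tells. Its arguments: {"type":"object","properties":{"series":{"type":"array","items":{"type":"object","properties":{"grip":{"type":"number"},"dx":{"type":"number"},"dy":{"type":"number"},"dz":{"type":"number"},"turn":{"type":"number"}}}},"force":{"type":"number"}},"required":["series"]}

```bash
mkdir -p pics
cat > h.py <<'E'
import numpy as np, cv2
from plant import get_state, snapshot, finish_job, regions_of
def K(p):
    return 200/np.tan(np.radians(p["fov_y"])/2)
def cloud(p,mask=None):
    f=K(p); v,u=np.mgrid[0:400,0:640]; d=p["depth"]
    m=d>0
    if mask is not None: m&=mask
    c=np.stack([(u[m]-p["cx"])/f*d[m],(v[m]-p["cy"])/f*d[m],d[m]],1)
    return (c-np.array(p["t"]))@np.array(p["R"]), np.stack([u[m],v[m]],1)
def save(p,n): cv2.imwrite(f"pics/{n}.png",p["img"][:,:,::-1])
E
python3 - <<'E'
from h import *
import pickle
print(get_state())
for n in ["top","side"]:
    p=snapshot(n); save(p,n+"0"); pickle.dump(p,open(n+"0.pkl","wb"))
    print(n,p["fov_y"],p["cx"],p["cy"],np.round(p["R"],3).tolist(),p["t"])
    for t in ["long_cell_mid","square_cell_1_mid","plunger_top","photometer","rack"]:
        for r in regions_of(p,t):
            X,_=cloud(p,r["pixels"])
            print(t,round(r["score"],2),r["extent"],r["pixels"].sum(),np.round(np.median(X,0),4) if len(X) else None)
E
```

```text
{'clock': 0.0, 'q': array([-1.18515641,  0.69000234, -0.19450216,  1.56636073,  0.15730397,
        0.90251252, -0.21511442]), 'qd': array([-0.00083314, -0.00035101,  0.0003559 , -0.00035117, -0.0003003 ,
        0.00209159, -0.00149088]), 'joint_torque': array([-4.43881186e-05, -5.27575636e+01, -1.26675915e+00, -1.53437912e+01,
       -5.25832549e-02,  6.35696109e-03,  1.62667884e-04]), 'tool_pos': array([0.2152224 , 0.58608242, 0.23789385]), 'eef_rot': array([ 1.74981706e-01,  9.84571231e-01, -9.41132524e-04, -9.17372152e-05]), 'contact_force': array([ 0.47150502,  0.07940333, -0.31233936]), 'moment': array([-0.0631651 , -0.04575268, -0.00255146]), 'opening': 0.99922744612809}
top 45.56185431204983 322.33669222742725 193.44710032030673 [[0.021, -1.0, 0.019], [-0.994, -0.023, -0.11], [0.11, -0.017, -0.994]] [-0.07022263  0.57036297  1.3046035 ]
long_cell_mid 0.62 [393.0, 158.2, 402.7, 167.4] 77 [ 0.6664 -0.2664  0.0487]
long_cell_mid 0.49 [379.2, 195.3, 387.9, 206.3] 63 [ 0.5517 -0.2297  0.0578]
square_cell_1_mid 0.39 [398.7, 207.9, 405.5, 210.2] 64 [ 0.5311 -0.2749  0.0533]
photometer 0.83 [208.1, 170.3, 314.0, 233.5] 3983 [0.5404 0.1164 0.082 ]
rack 0.72 [356.2, 182.1, 411.3, 224.5] 868 [ 0.5522 -0.2251  0.0195]
side 56.38761097576149 322.89663410477806 200.53055390426078 [[1.0, -0.023, -0.005], [-0.013, -0.356, -0.934], [0.02, 0.934, -0.356]] [-0.57120219  0.08503634  1.02333386]
long_cell_mid 0.73 [310.2, 248.9, 326.3, 271.7] 214 [ 0.5554 -0.2415  0.042 ]
long_cell_mid 0.67 [366.5, 257.4, 383.4, 284.8] 355 [ 0.6676 -0.2772  0.031 ]
long_cell_mid 0.48 [299.4, 259.1, 312.5, 284.3] 215 [ 0.5331 -0.2831  0.0412]
square_cell_1_mid 0.54 [302.7, 257.9, 312.8, 283.9] 238 [ 0.5331 -0.2828  0.0392]
plunger_top 0.67 [289.7, 251.1, 343.6, 296.0] 862 [ 0.5547 -0.2733  0.0191]
photometer 0.79 [281.6, 164.6, 340.2, 235.4] 2561 [ 0.5424 -0.0023  0.0649]
rack 0.78 [287.8, 249.1, 343.1, 294.1] 846 [ 0.5548 -0.2742  0.0191]
```

Run:
```python
from h import *
import pickle
for n,(x0,y0,x1,y1) in [("top",(200,130,440,260)),("side",(250,120,410,300))]:
    p=pickle.load(open(n+"0.pkl","rb")); s=3.3 if n=="top" else 3.3
    cv2.imwrite(f"pics/{n}z.png",cv2.resize(p["img"][y0:y1,x0:x1,::-1],None,fx=s,fy=s,interpolation=cv2.INTER_CUBIC))
```

```text
(no output)
```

View pics/top0.png

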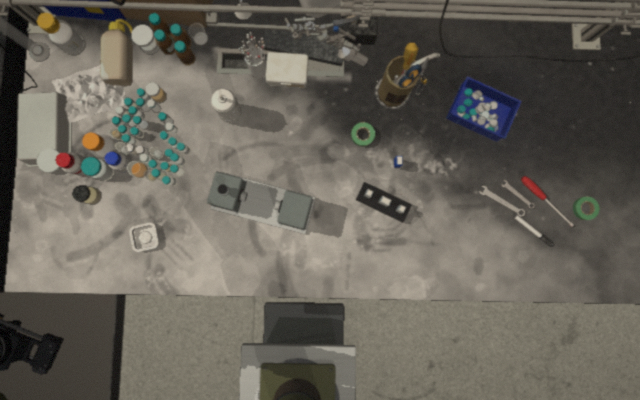

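View pics/topz.png

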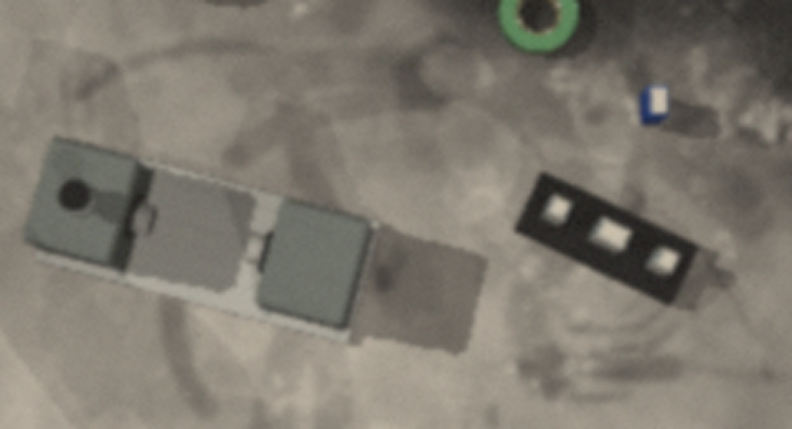

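View pics/sidez.png

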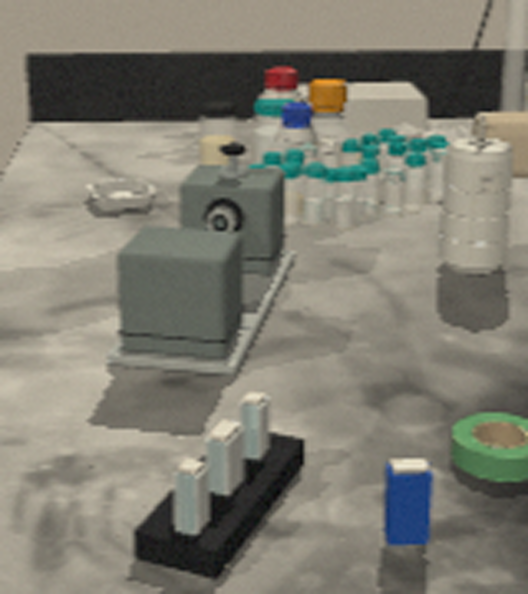

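View pics/side0.png

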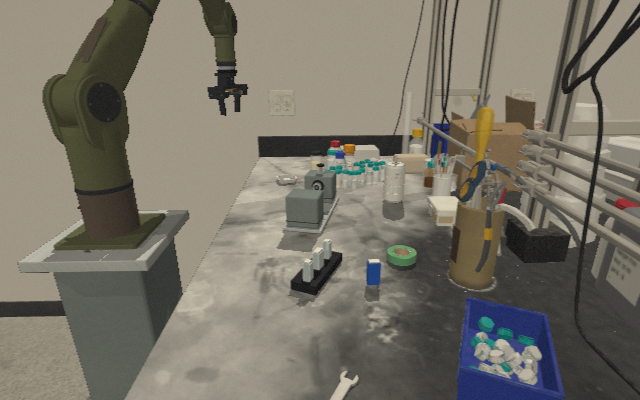

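The middle rack cuvette (top view about px (385,201)) has the long cap, and the blue look-alike stands apart at (398,162). The plunger is the dark disc at (222,189), on the left (+y) lamp housing. Next I'll measure poses.

```bash
cat > meas.py <<'E'
from h import *
import pickle
P={n:pickle.load(open(n+"0.pkl","rb")) for n in ["top","side"]}
def ray(p,u,v,z):
    f=K(p);R=np.array(p["R"]);t=np.array(p["t"])
    c=-R.T@t; d=R.T@np.array([(u-p["cx"])/f,(v-p["cy"])/f,1]); return c+d*(z-c[2])/d[2]
def rect(X):
    (c,s,a)=cv2.minAreaRect((X[:,:2]*1000).astype(np.float32)); return np.round(c,1),np.round(s,1),round(a,1)
E
python3 - <<'E'
from meas import *
from scipy import ndimage as nd
p=P["top"]
X,uv=cloud(p)
Z=np.zeros((400,640,3)); Z[uv[:,1],uv[:,0]]=X
reg=np.zeros((400,640),bool); reg[165:240,200:320]=1
for nm,m in [("house",reg&(Z[...,2]>.09)&(Z[...,2]<.108)),("base",reg&(Z[...,2]>.006)),("plung",reg&(Z[...,2]>.118))]:
    l,n=nd.label(m)
    for i in range(1,n+1):
        if (l==i).sum()>15: 
            Y=Z[l==i]; print(nm,(l==i).sum(),rect(Y),np.round(Y.mean(0),4),np.round(np.median(Y[:,2]),4))
reg=np.zeros((400,640),bool); reg[175:230,350:420]=1
for nm,m in [("rack",reg&(Z[...,2]>.012)),("cells",reg&(Z[...,2]>.035)),("caps",reg&(Z[...,2]>.045))]:
    l,n=nd.label(m)
    for i in range(1,n+1):
        if (l==i).sum()>8: 
            Y=Z[l==i]; print(nm,(l==i).sum(),rect(Y),np.round(Y.mean(0),4),np.round(Y[:,2].max(),4))
# color-based at known height
g=p["img"].astype(int)
def cb(m,z):
    l,n=nd.label(m)
    for i in range(1,n+1):
        if (l==i).sum()>12:
            vv,uu=np.where(l==i); pts=np.array([ray(p,a,b,z) for a,b in zip(uu,vv)])
            print("col",z,(l==i).sum(),uu.mean().round(1),vv.mean().round(1),rect(pts),np.round(pts.mean(0),4))
cb(reg&(g.min(2)>150),.059)
r2=np.zeros((400,640),bool); r2[175:205,210:235]=1
cb(r2&(g.max(2)<50),.130)
E
```

```text
house 877 (array([566.4, 203.3]), array([79.5, 90.1]), 75.4) [0.566  0.2028 0.0995] 0.0997
house 955 (array([521.5,  17.5]), array([78.2, 90. ]), 76.1) [0.5208 0.0164 0.0994] 0.0994
base 3940 (array([544.5, 109.8]), array([279.4, 112.4]), 76.9) [0.5411 0.1112 0.0594] 0.0838
plung 75 (array([566.7, 204.1]), array([21.6, 23.1]), 2.8) [0.567  0.2039 0.1288] 0.1287
rack 1012 (array([ 553.8, -232.3]), array([150.4,  57. ]), 65.3) [ 0.5527 -0.2315  0.0253] 0.0656
cells 41 (array([ 574.6, -186.2]), array([15.7, 15.7]), 67.2) [ 0.5739 -0.1855  0.0552] 0.063
cells 67 (array([ 553.8, -231.9]), array([26.2, 16.7]), 64.3) [ 0.5531 -0.2309  0.0567] 0.0656
cells 44 (array([ 532.7, -276.8]), array([16. , 15.6]), 65.5) [ 0.5322 -0.2757  0.0552] 0.0644
caps 37 (array([ 574.5, -186.3]), array([15.5, 15.7]), 67.5) [ 0.5741 -0.186   0.0569] 0.063
caps 62 (array([ 553.8, -232. ]), array([26. , 16.7]), 64.3) [ 0.5532 -0.2313  0.0578] 0.0656
caps 38 (array([ 532.7, -276.8]), array([16. , 15.6]), 65.5) [ 0.5327 -0.2762  0.0575] 0.0644
col 0.059 15 368.9 192.5 (array([ 574.4, -185.7]), array([ 8.3, 11.1]), 1.3) [ 0.5745 -0.1853  0.059 ]
col 0.059 33 385.4 200.5 (array([ 553.5, -230.9]), array([19.7, 11.2]), 64.5) [ 0.5534 -0.2311  0.059 ]
col 0.059 13 401.6 208.4 (array([ 532.2, -275.7]), array([8.3, 8.4]), 1.3) [ 0.5325 -0.276   0.059 ]
col 0.13 47 222.0 188.7 (array([567.8, 204.4]), array([18.4, 15.5]), 2.5) [0.5673 0.2042 0.13  ]
```

Call:
send_rows(series=[{"turn": 0.145, "grip": 0}, {"turn": 0.145, "grip": 0}, {"turn": 0.145, "grip": 0}, {"turn": 0.145, "grip": 0}, {"turn": 0.145, "grip": 0}, {"turn": 0.145, "grip": 0}, {"turn": 0.145, "grip": 0}, {"turn": 0.145, "grip": 0}, {"turn": 0.145, "grip": 0}, {"turn": 0.145, "grip": 0}, {"grip": 0}], force=20)

```text
schema error: expected keys grip, dx, dy, dz, turn
```

```bash
cat > go.py <<'E'
import sys
from h import *
from scipy.spatial.transform import Rotation as Ro
s=get_state(); R=Ro.from_quat(s["eef_rot"]).as_matrix()
a=[float(x) for x in sys.argv[1:]]
d=R.T@(np.array(a[:3])-s["tool_pos"])*1000
yaw=np.degrees(np.arctan2(R[1,1],R[0,1]))
print("clock",round(s["clock"],2),"tcp",s["tool_pos"].round(4),"jawyaw",yaw.round(2),"tilt z",R[:,2].round(4),"open",round(s["opening"],3),"F",s["contact_force"].round(2),"q",s["q"].round(2))
print("shift mm",d.round(1), "turn", np.radians(((yaw-a[3]+180)%360)-180).round(3) if len(a)>3 else "")
E
python3 go.py 0.567 0.204 0.145 -13.4
```

```text
clock 0.6 tcp [0.2154 0.5867 0.2388] jawyaw 69.84 tilt z [ 0.e+00  1.e-04 -1.e+00] open 1.0 F [0.45 0.39 0.68] q [-1.19  0.69 -0.19  1.57  0.16  0.9  -0.22]
shift mm [-462.  -238.1   93.7] turn 1.453
```

Call:
send_rows(series=[{"turn": 0.145, "grip": 0, "dx": 0, "dy": 0, "dz": 0}, {"turn": 0.145, "grip": 0, "dx": 0, "dy": 0, "dz": 0}, {"turn": 0.145, "grip": 0, "dx": 0, "dy": 0, "dz": 0}, {"turn": 0.145, "grip": 0, "dx": 0, "dy": 0, "dz": 0}, {"turn": 0.145, "grip": 0, "dx": 0, "dy": 0, "dz": 0}, {"turn": 0.145, "grip": 0, "dx": 0, "dy": 0, "dz": 0}, {"turn": 0.145, "grip": 0, "dx": 0, "dy": 0, "dz": 0}, {"turn": 0.145, "grip": 0, "dx": 0, "dy": 0, "dz": 0}, {"turn": 0.145, "grip": 0, "dx": 0, "dy": 0, "dz": 0}, {"turn": 0.145, "grip": 0, "dx": 0, "dy": 0, "dz": 0}, {"turn": 0, "grip": 0, "dx": 0, "dy": 0, "dz": 0}], force=20)

```text
clock: 1.7
tool_pos: [0.2151, 0.5868, 0.2387]
eef_rot: [0.784, 0.621, 0.0, 0.0]
contact_force: [0.1, 0.3, -0.6]
opening: 0.025
```

```bash
python3 go.py 0.567 0.204 0.165 -13.4
```

```text
clock 1.7 tcp [0.2151 0.5868 0.2387] jawyaw -13.23 tilt z [ 4.e-04 -2.e-04 -1.e+00] open 0.025 F [ 0.1   0.31 -0.61] q [-1.42  0.7   0.23  1.58 -0.19  0.89 -1.35]
shift mm [-292.1  430.2   73.9] turn 0.003
```

Call:
send_rows(series=[{"turn": 0, "grip": 0, "dx": -20, "dy": 30, "dz": 0}, {"turn": 0, "grip": 0, "dx": -20, "dy": 30, "dz": 0}, {"turn": 0, "grip": 0, "dx": -20, "dy": 30, "dz": 0}, {"turn": 0, "grip": 0, "dx": -20, "dy": 30, "dz": 0}, {"turn": 0, "grip": 0, "dx": -20, "dy": 30, "dz": 0}, {"turn": 0, "grip": 0, "dx": -20, "dy": 30, "dz": 0}, {"turn": 0, "grip": 0, "dx": -20, "dy": 30, "dz": 0}, {"turn": 0, "grip": 0, "dx": -20, "dy": 30, "dz": 0}, {"turn": 0, "grip": 0, "dx": -20, "dy": 30, "dz": 10}, {"turn": 0, "grip": 0, "dx": -20, "dy": 30, "dz": 10}, {"turn": 0, "grip": 0, "dx": -20, "dy": 30, "dz": 10}, {"turn": 0, "grip": 0, "dx": -20, "dy": 30, "dz": 10}, {"turn": 0, "grip": 0, "dx": -20, "dy": 30, "dz": 10}, {"turn": 0, "grip": 0, "dx": -20, "dy": 30, "dz": 10}, {"turn": 0, "grip": 0, "dx": -12, "dy": 10, "dz": 10}, {"turn": 0, "grip": 0, "dx": 0, "dy": 0, "dz": 0}, {"turn": 0, "grip": 0, "dx": 0, "dy": 0, "dz": 0}])

```text
clock: 3.4
tool_pos: [0.5657, 0.2057, 0.1686]
eef_rot: [0.783, 0.622, -0.0, -0.001]
contact_force: [0.3, 0.8, 0.1]
opening: 0.007
```

```bash
python3 go.py 0.567 0.204 0.135 -13.4
```

```text
clock 3.4 tcp [0.5657 0.2057 0.1686] jawyaw -13.09 tilt z [-0.0018  0.0014 -1.    ] open 0.007 F [0.28 0.8  0.11] q [-0.49  0.75  0.12  1.71 -0.13  0.69 -0.53]
shift mm [-1.4  1.7 33.6] turn 0.005
```

Call:
send_rows(series=[{"turn": 0, "grip": 0, "dx": -1, "dy": 2, "dz": 16}, {"turn": 0, "grip": 0, "dx": 0, "dy": 0, "dz": 17}, {"turn": 0, "grip": 0, "dx": 0, "dy": 0, "dz": 0}, {"turn": 0, "grip": 0, "dx": 0, "dy": 0, "dz": 0}])

```text
clock: 3.8
tool_pos: [0.5679, 0.2048, 0.1363]
eef_rot: [0.783, 0.622, 0.0, -0.001]
contact_force: [0.0, -0.0, -1.0]
opening: 0.005
```

```bash
python3 go.py 0.567 0.204 0.130 -13.4
python3 - <<'E'
from h import *
p=snapshot("side"); x0,y0,x1,y1=270,80,370,240
cv2.imwrite("pics/pl.png",cv2.resize(p["img"][y0:y1,x0:x1,::-1],None,fx=3.5,fy=3.5,interpolation=cv2.INTER_CUBIC))
E
```

```text
clock 3.8 tcp [0.5679 0.2048 0.1363] jawyaw -13.05 tilt z [-4.0e-04  1.3e-03 -1.0e+00] open 0.005 F [ 0.04 -0.   -1.01] q [-0.48  0.8   0.11  1.73 -0.14  0.62 -0.52]
shift mm [-1.  -0.7  6.3] turn 0.006
```

View pics/pl.png

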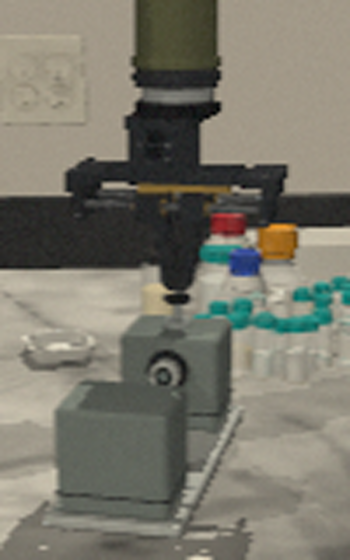

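The fingers are just above the plunger head and centred on it (crop px (177,297)). Now I'll press.

Call:
send_rows(series=[{"turn": 0, "grip": 0, "dx": 0, "dy": 0, "dz": 3}, {"turn": 0, "grip": 0, "dx": 0, "dy": 0, "dz": 3}, {"turn": 0, "grip": 0, "dx": 0, "dy": 0, "dz": 3}, {"turn": 0, "grip": 0, "dx": 0, "dy": 0, "dz": 3}, {"turn": 0, "grip": 0, "dx": 0, "dy": 0, "dz": 0}, {"turn": 0, "grip": 0, "dx": 0, "dy": 0, "dz": 0}])

```text
clock: 4.45
tool_pos: [0.5691, 0.2031, 0.124]
eef_rot: [0.784, 0.621, 0.001, -0.0]
contact_force: [-0.1, 1.7, 3.7]
opening: 0.01
```

Call:
send_rows(series=[{"turn": 0, "grip": 0, "dx": 0, "dy": 0, "dz": 2}, {"turn": 0, "grip": 0, "dx": 0, "dy": 0, "dz": 2}, {"turn": 0, "grip": 0, "dx": 0, "dy": 0, "dz": 0}, {"turn": 0, "grip": 0, "dx": 0, "dy": 0, "dz": 0}])

```text
clock: 4.85
tool_pos: [0.5692, 0.2031, 0.1222]
eef_rot: [0.784, 0.621, 0.001, -0.0]
contact_force: [-4.3, 1.3, 19.5]
opening: 0.007
```

Call:
send_rows(series=[{"turn": 0, "grip": 0, "dx": 0, "dy": 0, "dz": 1}, {"turn": 0, "grip": 0, "dx": 0, "dy": 0, "dz": 0}, {"turn": 0, "grip": 0, "dx": 0, "dy": 0, "dz": 0}, {"turn": 0, "grip": 0, "dx": 0, "dy": 0, "dz": 0}, {"turn": 0, "grip": 0, "dx": 0, "dy": 0, "dz": 0}])

```text
clock: 5.35
tool_pos: [0.5693, 0.2031, 0.122]
eef_rot: [0.784, 0.621, 0.001, -0.0]
contact_force: [-6.0, 0.4, 25.8]
opening: 0.003
```

Call:
send_rows(series=[{"turn": 0, "grip": 0, "dx": 0, "dy": 0, "dz": -5}, {"turn": 0, "grip": 0, "dx": 0, "dy": 0, "dz": -8}, {"turn": 0, "grip": 0, "dx": 0, "dy": 0, "dz": -15}, {"turn": 0, "grip": 0, "dx": 0, "dy": 0, "dz": -25}, {"turn": 0, "grip": 0, "dx": 0, "dy": 0, "dz": -25}, {"turn": 0, "grip": 0, "dx": 0, "dy": 0, "dz": 0}, {"turn": 0, "grip": 0, "dx": 0, "dy": 0, "dz": 0}])

```text
clock: 6.05
tool_pos: [0.5685, 0.2021, 0.1965]
eef_rot: [0.784, 0.621, -0.0, 0.0]
contact_force: [-0.7, -0.2, -0.4]
opening: 0.008
```

```bash
python3 go.py 0.5537 -0.2315 0.15 -24.8
python3 - <<'E'
from h import *
p=snapshot("side"); x0,y0,x1,y1=270,80,370,240
X,uv=cloud(p); m=(abs(X[:,0]-.567)<.014)&(abs(X[:,1]-.204)<.02)&(X[:,2]>.115)&(X[:,2]<.15); print(X[m,2].max(),m.sum())
cv2.imwrite("pics/pl2.png",cv2.resize(p["img"][y0:y1,x0:x1,::-1],None,fx=3.5,fy=3.5,interpolation=cv2.INTER_CUBIC))
E
```

```text
clock 6.05 tcp [0.5685 0.2021 0.1965] jawyaw -13.25 tilt z [-6.e-04 -7.e-04 -1.e+00] open 0.008 F [-0.68 -0.25 -0.41] q [-0.49  0.71  0.13  1.69 -0.13  0.75 -0.53]
shift mm [-425.4   85.1   46.7] turn 0.202
0.13078804157268895 32
```

View pics/pl2.png

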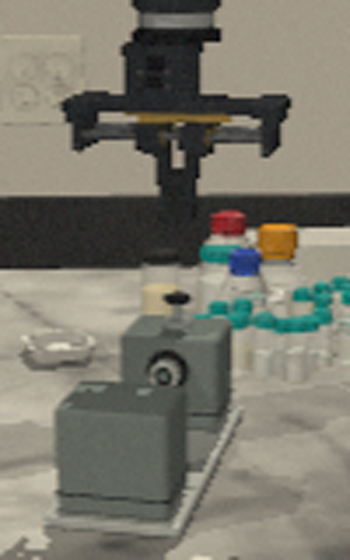

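Call:
send_rows(series=[{"turn": 0, "grip": 0.6, "dx": -20, "dy": 4, "dz": 0}, {"turn": 0, "grip": 0.6, "dx": -35, "dy": 7, "dz": 0}, {"turn": 0, "grip": 0.6, "dx": -35, "dy": 7, "dz": 0}, {"turn": 0, "grip": 0.6, "dx": -35, "dy": 7, "dz": 0}, {"turn": 0, "grip": 0.6, "dx": -35, "dy": 7, "dz": 0}, {"turn": 0, "grip": 0.6, "dx": -35, "dy": 7, "dz": 0}, {"turn": 0, "grip": 0.6, "dx": -35, "dy": 7, "dz": 0}, {"turn": 0, "grip": 0.6, "dx": -35, "dy": 7, "dz": 0}, {"turn": 0, "grip": 0.6, "dx": -35, "dy": 7, "dz": 0}, {"turn": 0, "grip": 0.6, "dx": -35, "dy": 7, "dz": 0}, {"turn": 0, "grip": 0.6, "dx": -35, "dy": 7, "dz": 0}, {"turn": 0, "grip": 0.6, "dx": -35, "dy": 7, "dz": 0}, {"turn": 0, "grip": 0.6, "dx": -20, "dy": 4, "dz": 0}, {"turn": 0.1, "grip": 0.6, "dx": 0, "dy": 0, "dz": 20}, {"turn": 0.1, "grip": 0.6, "dx": 0, "dy": 0, "dz": 25}, {"turn": 0, "grip": 0.6, "dx": 0, "dy": 0, "dz": 0}, {"turn": 0, "grip": 0.6, "dx": 0, "dy": 0, "dz": 0}])

```text
clock: 7.8
tool_pos: [0.5534, -0.2301, 0.1507]
eef_rot: [0.841, 0.541, -0.001, -0.001]
contact_force: [-0.6, 0.1, -0.1]
opening: 0.599
```

```bash
python3 go.py 0.5537 -0.2315 0.1 -24.8
python3 - <<'E'
from h import *
for n,(x0,y0,x1,y1) in [("side",(250,120,410,320)),("top",(320,140,450,250))]:
    p=snapshot(n)
    cv2.imwrite(f"pics/r{n}.png",cv2.resize(p["img"][y0:y1,x0:x1,::-1],None,fx=3,fy=3,interpolation=cv2.INTER_CUBIC))
E
```

```text
clock 7.8 tcp [ 0.5534 -0.2301  0.1507] jawyaw -24.54 tilt z [-2.9e-03  9.0e-04 -1.0e+00] open 0.599 F [-0.61  0.09 -0.1 ] q [ 0.26  0.77  0.09  1.73 -0.11  0.65 -0.01]
shift mm [-1.1  1.  50.7] turn 0.004
```

View pics/rside.png

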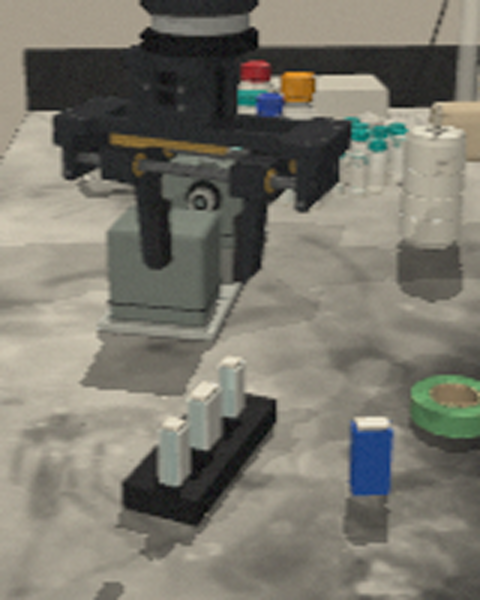

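View pics/rtop.png

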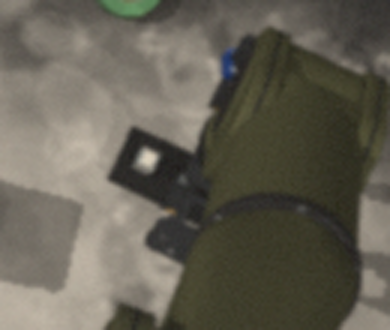

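Call:
send_rows(series=[{"turn": 0.005, "grip": 0.6, "dx": -1, "dy": 1, "dz": 30}, {"turn": 0, "grip": 0.6, "dx": 0, "dy": 0, "dz": 30}, {"turn": 0, "grip": 0.6, "dx": 0, "dy": 0, "dz": 17}, {"turn": 0, "grip": 0.6, "dx": 0, "dy": 0, "dz": 0}, {"turn": 0, "grip": 0.6, "dx": 0, "dy": 0, "dz": 0}])

```text
clock: 8.4
tool_pos: [0.5555, -0.2321, 0.0757]
eef_rot: [0.843, 0.538, 0.001, 0.001]
contact_force: [-0.2, 0.1, 0.2]
opening: 0.602
```

```bash
python3 go.py 0.5537 -0.2315 0.027 -24.8
python3 - <<'E'
from h import *
for n,(x0,y0,x1,y1) in [("side",(250,160,390,310))]:
    p=snapshot(n)
    cv2.imwrite(f"pics/s{n}.png",cv2.resize(p["img"][y0:y1,x0:x1,::-1],None,fx=4,fy=4,interpolation=cv2.INTER_CUBIC))
E
```

```text
clock 8.4 tcp [ 0.5555 -0.2321  0.0757] jawyaw -24.94 tilt z [ 1.5e-03 -4.0e-04 -1.0e+00] open 0.602 F [-0.17  0.13  0.19] q [ 0.28  0.89  0.07  1.76 -0.12  0.5  -0.  ]
shift mm [-0.2 -1.9 48.7] turn -0.002
```

View pics/sside.png

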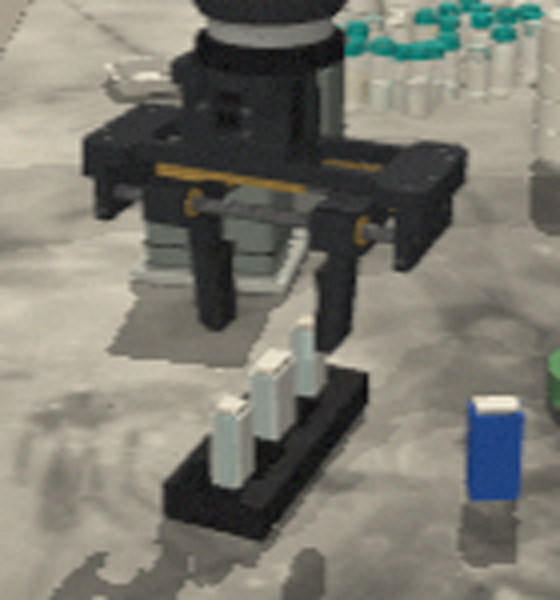

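Call:
send_rows(series=[{"turn": 0, "grip": 0.6, "dx": 0, "dy": -1, "dz": 20}, {"turn": 0, "grip": 0.6, "dx": 0, "dy": 0, "dz": 20}, {"turn": 0, "grip": 0.6, "dx": 0, "dy": 0, "dz": 9}, {"turn": 0, "grip": 0.6, "dx": 0, "dy": 0, "dz": 0}, {"turn": 0, "grip": 0.6, "dx": 0, "dy": 0, "dz": 0}])

```text
clock: 8.95
tool_pos: [0.5545, -0.2318, 0.0267]
eef_rot: [0.843, 0.537, 0.0, 0.001]
contact_force: [0.6, -0.3, 0.4]
opening: 0.597
```

```bash
python3 go.py 0.5537 -0.2315 0.027 -24.8
python3 - <<'E'
from h import *
for n,(x0,y0,x1,y1) in [("side",(250,180,390,310))]:
    p=snapshot(n)
    cv2.imwrite(f"pics/t{n}.png",cv2.resize(p["img"][y0:y1,x0:x1,::-1],None,fx=4,fy=4,interpolation=cv2.INTER_CUBIC))
E
```

```text
clock 8.95 tcp [ 0.5545 -0.2318  0.0267] jawyaw -24.98 tilt z [ 1.5e-03 -6.0e-04 -1.0e+00] open 0.597 F [ 0.58 -0.28  0.37] q [ 0.29  0.96  0.06  1.77 -0.13  0.41 -0.  ]
shift mm [-0.1 -0.9 -0.3] turn -0.003
```

View pics/tside.png

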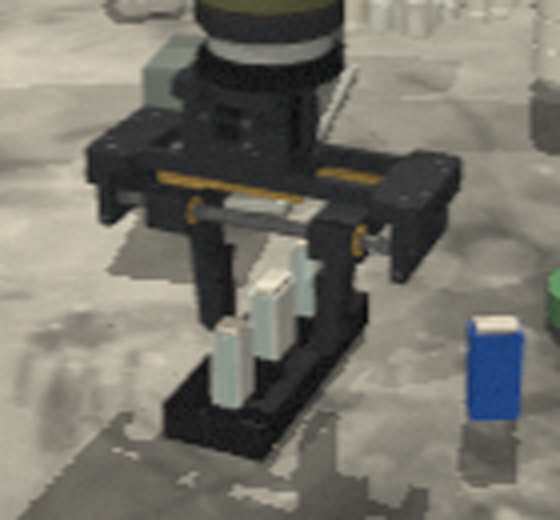

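Call:
send_rows(series=[{"turn": 0, "grip": 0.35, "dx": 0, "dy": 0, "dz": 0}, {"turn": 0, "grip": 0.3, "dx": 0, "dy": 0, "dz": 0}, {"turn": 0, "grip": 0.25, "dx": 0, "dy": 0, "dz": 0}, {"turn": 0, "grip": 0.2, "dx": 0, "dy": 0, "dz": 0}, {"turn": 0, "grip": 0.15, "dx": 0, "dy": 0, "dz": 0}, {"turn": 0, "grip": 0.1, "dx": 0, "dy": 0, "dz": 0}, {"turn": 0, "grip": 0.05, "dx": 0, "dy": 0, "dz": 0}, {"turn": 0, "grip": 0, "dx": 0, "dy": 0, "dz": 0}, {"turn": 0, "grip": 0, "dx": 0, "dy": 0, "dz": 0}, {"turn": 0, "grip": 0, "dx": 0, "dy": 0, "dz": 0}], force=15)

```text
clock: 10.0
tool_pos: [0.5538, -0.2314, 0.0257]
eef_rot: [0.843, 0.537, 0.0, -0.0]
contact_force: [0.5, 1.1, 1.1]
opening: 0.18
```

Call:
send_rows(series=[{"turn": 0, "grip": 0, "dx": 0, "dy": 0, "dz": -5}, {"turn": 0, "grip": 0, "dx": 0, "dy": 0, "dz": -10}, {"turn": 0, "grip": 0, "dx": 0, "dy": 0, "dz": -10}, {"turn": 0, "grip": 0, "dx": 0, "dy": 0, "dz": -15}, {"turn": 0, "grip": 0, "dx": 0, "dy": 0, "dz": -20}, {"turn": 0, "grip": 0, "dx": 0, "dy": 0, "dz": -25}, {"turn": 0, "grip": 0, "dx": 0, "dy": 0, "dz": -25}, {"turn": 0, "grip": 0, "dx": 0, "dy": 0, "dz": -25}, {"turn": 0, "grip": 0, "dx": 0, "dy": 0, "dz": -10}, {"turn": 0, "grip": 0, "dx": 0, "dy": 0, "dz": 0}, {"turn": 0, "grip": 0, "dx": 0, "dy": 0, "dz": 0}])

```text
clock: 11.1
tool_pos: [0.5534, -0.2311, 0.1703]
eef_rot: [0.843, 0.538, -0.0, -0.0]
contact_force: [0.3, 0.7, -0.8]
opening: 0.182
```

```bash
python3 go.py 0.544 0.110 0.17 -13.4
python3 - <<'E'
from h import *
for n,(x0,y0,x1,y1) in [("side",(250,120,390,310))]:
    p=snapshot(n)
    cv2.imwrite(f"pics/u{n}.png",cv2.resize(p["img"][y0:y1,x0:x1,::-1],None,fx=3,fy=3,interpolation=cv2.INTER_CUBIC))
E
```

```text
clock 11.1 tcp [ 0.5534 -0.2311  0.1703] jawyaw -24.97 tilt z [-8.e-04  5.e-04 -1.e+00] open 0.182 F [ 0.34  0.68 -0.76] q [ 0.26  0.74  0.1   1.72 -0.11  0.69 -0.02]
shift mm [ 305.3 -152.5    0.5] turn -0.202
```

View pics/uside.png

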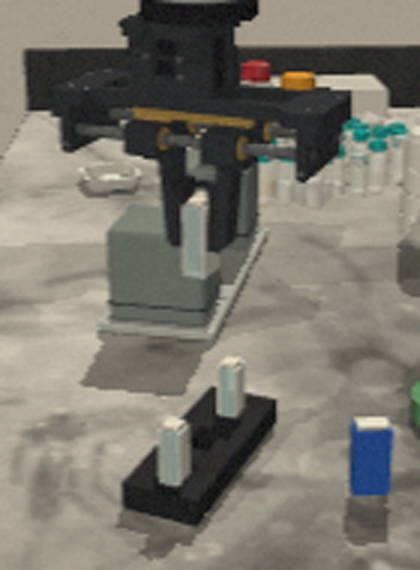

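Call:
send_rows(series=[{"turn": 0, "grip": 0, "dx": 10, "dy": -5, "dz": 0}, {"turn": 0, "grip": 0, "dx": 20, "dy": -10, "dz": 0}, {"turn": 0, "grip": 0, "dx": 20, "dy": -10, "dz": 0}, {"turn": 0, "grip": 0, "dx": 20, "dy": -10, "dz": 0}, {"turn": 0, "grip": 0, "dx": 20, "dy": -10, "dz": 0}, {"turn": 0, "grip": 0, "dx": 20, "dy": -10, "dz": 0}, {"turn": 0, "grip": 0, "dx": 20, "dy": -10, "dz": 0}, {"turn": 0, "grip": 0, "dx": 20, "dy": -10, "dz": 0}, {"turn": 0, "grip": 0, "dx": 20, "dy": -10, "dz": 0}, {"turn": 0, "grip": 0, "dx": 20, "dy": -10, "dz": 0}, {"turn": 0, "grip": 0, "dx": 20, "dy": -10, "dz": 0}, {"turn": 0, "grip": 0, "dx": 20, "dy": -10, "dz": 0}, {"turn": 0, "grip": 0, "dx": 20, "dy": -10, "dz": 0}, {"turn": 0, "grip": 0, "dx": 20, "dy": -10, "dz": 0}, {"turn": 0, "grip": 0, "dx": 20, "dy": -10, "dz": 0}, {"turn": 0, "grip": 0, "dx": 15, "dy": -7, "dz": 0}, {"turn": -0.1, "grip": 0, "dx": 0, "dy": 0, "dz": 0}, {"turn": -0.1, "grip": 0, "dx": 0, "dy": 0, "dz": 0}, {"turn": 0, "grip": 0, "dx": 0, "dy": 0, "dz": 0}, {"turn": 0, "grip": 0, "dx": 0, "dy": 0, "dz": 0}])

```text
clock: 13.15
tool_pos: [0.5442, 0.1096, 0.1701]
eef_rot: [0.786, 0.618, -0.001, -0.001]
contact_force: [0.4, 0.3, -0.9]
opening: 0.179
```

```bash
python3 go.py 0.544 0.110 0.065 -13.4
python3 - <<'E'
from h import *
for n,(x0,y0,x1,y1) in [("side",(250,80,390,250)),("top",(180,140,340,260))]:
    p=snapshot(n)
    cv2.imwrite(f"pics/v{n}.png",cv2.resize(p["img"][y0:y1,x0:x1,::-1],None,fx=3,fy=3,interpolation=cv2.INTER_CUBIC))
E
```

```text
clock 13.15 tcp [0.5442 0.1096 0.1701] jawyaw -13.63 tilt z [-1.4e-03  1.0e-04 -1.0e+00] open 0.179 F [ 0.37  0.32 -0.87] q [-0.35  0.7   0.12  1.85 -0.14  0.6  -0.39]
shift mm [ 4.000e-01 -1.000e-01  1.051e+02] turn -0.004
```

View pics/vside.png

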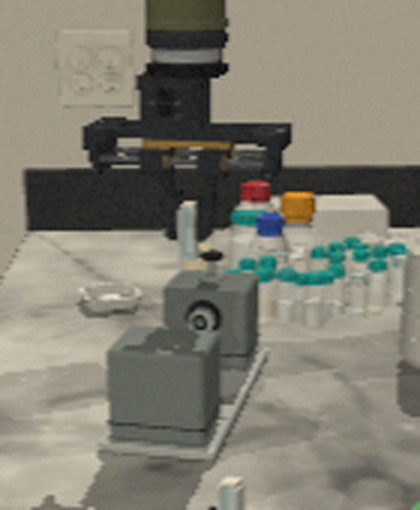

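View pics/vtop.png

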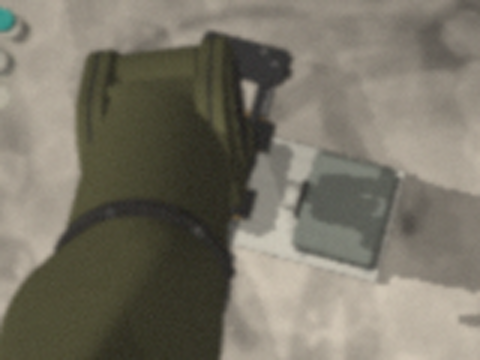

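Run:
```python
from h import *
p=snapshot("side")
g=p["img"].astype(int)
X,uv=cloud(p); col=g[uv[:,1],uv[:,0]]
m=(X[:,2]>.14)&(X[:,2]<.22)&(abs(X[:,0]-.544)<.06)&(abs(X[:,1]-.105)<.05)&(col.min(1)>110)
Y=X[m];print("cell",len(Y),Y.min(0),Y.max(0),np.median(Y,0))
u=uv[m]; print(u.min(0),u.max(0),u.mean(0))
# expected projections of light-path line & lamp housing edges
f=K(p);R=np.array(p["R"]);t=np.array(p["t"])
def pr(P): c=R@P+t; return np.round([f*c[0]/c[2]+p["cx"],f*c[1]/c[2]+p["cy"]],1)
th=np.radians(76.6); ey=np.array([np.cos(th),np.sin(th),0]); ex=np.array([np.sin(th),-np.cos(th),0]); L=np.array([.544,.110,.07]); ez=np.array([0,0,1])
print("tube end lamp",pr(L+.041*ey),"plunger",pr(L+.097*ey+.06*ez))
for s in(-1,1): print("det top corners",pr(L-.135*ey+s*.045*ex+.03*ez),"cell bottom expect now",pr(L+.08*ez+s*.008*ex-.013*ey),"cell top",pr(L+.13*ez+s*.008*ex-.013*ey))
```

```text
cell 120 [0.53452224 0.08928216 0.15173868] [0.5548583  0.12112886 0.20759781] [0.54341002 0.09706671 0.17822224]
[309 147] [316 166] [311.81666667 157.01666667]
tube end lamp [315.9 187.2] plunger [319.6 163.6]
det top corners [284.1 196.5] cell bottom expect now [308.6 166.6] cell top [308.2 149.5]
det top corners [317.2 198.8] cell bottom expect now [314.  166.9] cell top [313.7 149.8]
```

Run:
```python
from h import *
p=snapshot("side")
cv2.imwrite("pics/w.png",cv2.resize(p["img"][130:240,270:350,::-1],None,fx=7,fy=5.4,interpolation=cv2.INTER_NEAREST))
```

```text
(no output)
```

View pics/w.png

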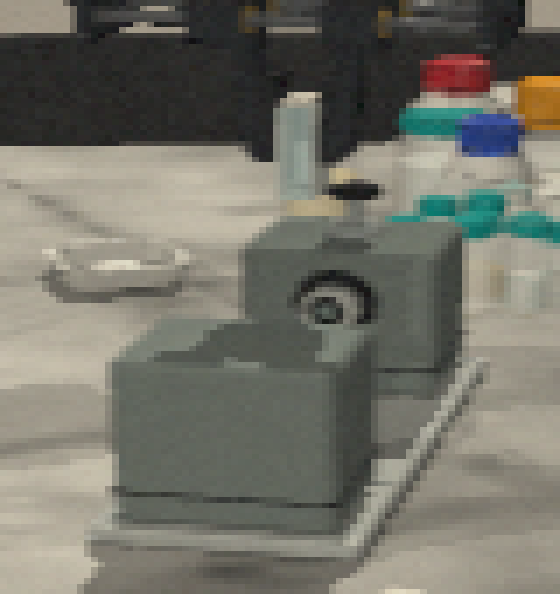

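Projected and seen positions agree to about 0.5 px for the tube, plunger and cuvette. Next I'll lower the cuvette into the gap.

Call:
send_rows(series=[{"turn": 0, "grip": 0, "dx": 0, "dy": 0, "dz": 5}, {"turn": 0, "grip": 0, "dx": 0, "dy": 0, "dz": 10}, {"turn": 0, "grip": 0, "dx": 0, "dy": 0, "dz": 10}, {"turn": 0, "grip": 0, "dx": 0, "dy": 0, "dz": 10}, {"turn": 0, "grip": 0, "dx": 0, "dy": 0, "dz": 10}, {"turn": 0, "grip": 0, "dx": 0, "dy": 0, "dz": 10}, {"turn": 0, "grip": 0, "dx": 0, "dy": 0, "dz": 10}, {"turn": 0, "grip": 0, "dx": 0, "dy": 0, "dz": 10}, {"turn": 0, "grip": 0, "dx": 0, "dy": 0, "dz": 10}, {"turn": 0, "grip": 0, "dx": 0, "dy": 0, "dz": 10}, {"turn": 0, "grip": 0, "dx": 0, "dy": 0, "dz": 10}, {"turn": 0, "grip": 0, "dx": 0, "dy": 0, "dz": 0}, {"turn": 0, "grip": 0, "dx": 0, "dy": 0, "dz": 0}, {"turn": 0, "grip": 0, "dx": 0, "dy": 0, "dz": 0}])

```text
clock: 14.75
tool_pos: [0.5452, 0.1093, 0.0661]
eef_rot: [0.785, 0.619, 0.0, 0.0]
contact_force: [-0.3, 1.0, -0.9]
opening: 0.179
```

```bash
python3 go.py 0.544 0.110 0.065 -13.4
python3 - <<'E'
from h import *
p=snapshot("side"); g=p["img"].astype(int)
X,uv=cloud(p); col=g[uv[:,1],uv[:,0]]
m=(X[:,2]>.04)&(X[:,2]<.12)&(abs(X[:,0]-.544)<.02)&(abs(X[:,1]-.105)<.02)&(col.min(1)>110)
Y=X[m];print("cell",len(Y),Y.min(0),Y.max(0),np.median(Y,0))
f=K(p);R=np.array(p["R"]);t=np.array(p["t"])
def pr(P): c=R@P+t; return np.round([f*c[0]/c[2]+p["cx"],f*c[1]/c[2]+p["cy"]],1)
th=np.radians(76.6); ey=np.array([np.cos(th),np.sin(th),0]); ex=np.array([np.sin(th),-np.cos(th),0]); L=np.array([.544,.110,.07]); ez=np.array([0,0,1])
for s in(-1,1): print("expected cap top",pr(L+.029*ez+s*.008*ex-.013*ey))
cv2.imwrite("pics/x.png",cv2.resize(p["img"][130:240,270:350,::-1],None,fx=7,fy=5.4,interpolation=cv2.INTER_NEAREST))
print(get_state()["qd"].round(3))
for r in regions_of(p,"square_cell_1_mid"):
    X,_=cloud(p,r["pixels"]); print(r["score"],r["extent"],np.median(X,0))
E
```

```text
clock 14.75 tcp [0.5452 0.1093 0.0661] jawyaw -13.52 tilt z [ 8.e-04  2.e-04 -1.e+00] open 0.179 F [-0.26  1.   -0.91] q [-0.32  0.87  0.07  1.91 -0.16  0.37 -0.37]
shift mm [ 0.4 -1.3  1.1] turn -0.002
cell 42 [0.53626163 0.0927094  0.08212381] [0.55112616 0.11782058 0.10351106] [0.54505683 0.09758964 0.09436216]
expected cap top [308.9 183.5]
expected cap top [314.2 183.8]
[ 0.     0.     0.     0.002 -0.001  0.     0.   ]
0.76 [300.9, 257.8, 312.6, 283.4] [ 0.53326843 -0.28329136  0.04134465]
```

View pics/x.png

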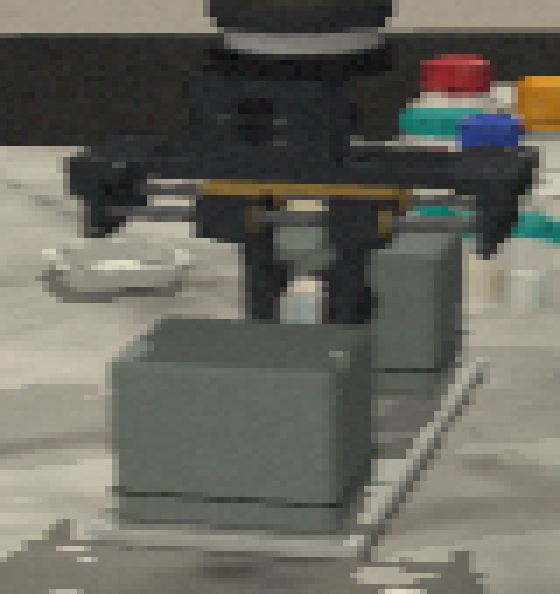

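Call:
send_rows(series=[{"turn": 0, "grip": 0, "dx": 0, "dy": -1, "dz": 1}, {"turn": 0, "grip": 0, "dx": 0, "dy": 0, "dz": 0}, {"turn": 0, "grip": 0, "dx": 0, "dy": 0, "dz": 0}, {"turn": 0, "grip": 0, "dx": 0, "dy": 0, "dz": 0}, {"turn": 0, "grip": 0, "dx": 0, "dy": 0, "dz": 0}, {"turn": 0, "grip": 0, "dx": 0, "dy": 0, "dz": 0}])

```text
clock: 15.45
tool_pos: [0.5439, 0.1095, 0.0647]
eef_rot: [0.785, 0.619, 0.0, -0.0]
contact_force: [0.1, 0.5, -0.3]
opening: 0.179
```

```bash
python3 go.py 0.544 0.110 0.065 -13.4; python3 -c "
from plant import *
finish_job(); print('done')"
```

```text
clock 15.45 tcp [0.5439 0.1095 0.0647] jawyaw -13.52 tilt z [-0.e+00  1.e-04 -1.e+00] open 0.179 F [ 0.08  0.53 -0.3 ] q [-0.32  0.87  0.07  1.91 -0.16  0.37 -0.37]
shift mm [ 0.6 -0.  -0.3] turn -0.002
the job is handed in; nothing more can be done
done
```

I handed the job in at 15.5 s. The long cuvette is held still and upright in the middle of the light path, and no verdict was reported.

- **Zeroing:** I pressed the plunger to its stop with the fingers shut. The tip reached 122 mm and the force rose to 20–26 N. After I held it about 0.5 s it came back up, and depth put the head at about 131 mm.
- **Cuvette:** I gripped the long one, from the middle well, across its frosted faces at 15 N. The opening read 15.8 mm against 16 mm nominal. I lifted it over the detector and lowered it into the gap from above.
- **Last checks:** The tool was within 1 mm of my measured path centre, aligned to 0.1° and vertical. There was no noticeable contact force.
- **Disagreement:** The side view put the cuvette about 1 to 1.5 mm to the +x side, so I shifted it back 1 mm just before handing in. I took no picture after that shift.
- **Square cuvettes:** In the last picture the network found only one of the two, and it stood where it began. The other was last seen upright in the rack just after the lift.
- **Not measured directly:** The finger forces on the faces are judged only from the opening and the pictures.

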